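# Load the reagent holders

### The arm

A 6-joint arm with a two-finger parallel gripper is mounted at the origin on a cart in front of the work surface, level with it; the furniture and walls round the work are solid. World frame = base frame: x ahead of the robot, y to its left, z up, the work surface at z = 0. Lengths are in m, angles in rad, forces in N, time in s.
With the tool pointing down it reaches from about 0.35 to 0.975 m from the base axis. Payload 4.9 kg.
Tool frame: the origin (TCP) lies on the centre line of the jaws, within the pads' length; the fingertips stand 11 mm ahead of it and the grasp point (between the pads) lies 8 mm behind it (manip.finger_overhang is the distance from the TCP to the fingertips, in m); y points along the fingers, z is the direction in which the jaws open and shut, and the axes are right-handed (so a half turn about y gives the same grasp; the last joint's range is limited). The gripper opens to 85 mm and grips with 20 to 120 N. Pads are 22 mm wide; open, the fingers measure 114 mm over their backs; the gripper's body (76 mm by 85 mm) begins 54 mm behind the grasp point. The pads swing forward as they close: fully open they stand 13 mm farther back than shut.
Start: joints at [1.179, 0.053, 1.613, -0, 1.476, -0.119], TCP at [0.168, 0.602, 0.242] pointing down, gripper open.
Joint ranges: [-3.01, 3.01], [-1.01, 2.22], [0.06, 2.58], [-1.02, 4.17], [0.09, 2.62], [-3.14, 3.14]. Speed limits (rad/s): [2.57, 2.57, 3.14, 3.14, 3.14, 3.14].

### API

Orientations are given as a unit quaternion [w, x, y, z].
In Python, from plant import readout, cams, workorder, manip gives the robot as it stands.
- The arm moves only by the tool play_rows, never from a script. Its arguments are lists of equal length, an entry for each row: "slide": the shift along the tool's x, y, z in cm, a list of three; "yaw": the turn about the tool's y in degrees; "grip": the closure, from -1 (fully open) to 1 (shut), so that 0 is half open. In form: {"slide": [[x, y, z], ...], "yaw": [yaw, ...], "grip": [grip, ...]}. A call has 1 to 12 rows; each row shifts and turns the commanded pose from where the row before left it, along the tool's axes as they then stand; what a row does not reach is not made up. A row lasts 1/10 s, in which the tool goes at most 50 mm and 8.59 degrees, less where a joint would pass 70% of its speed; a pose out of reach is approached as far as the arm can. A call with a gripper value outside its range is refused whole. The fingers move at their own pace and stop on an object; the grip force is fixed at half the most. Time passes only in rows, so rows that do not move let the fingers close. It gives the time, the measured TCP pose, the force and the opening at its end, in the units of the state.
- readout.state(): the state, without advancing time (a new reading comes with each control period).
- cams.grab_frame(name): name is "side" or "top" or "wrist"; returns a dict with "image" (384x512x3 uint8, red, green, blue), "mtx" (3x3 intrinsics, pixels), "dist" ([k1, k2, p1, p2, k3] as OpenCV has them; the pictures are not rectified), "R" (3x3) and "t" (3): a world point X has camera coordinates R X + t; the wrist camera has in their place "mount" (4x4, takes a point from camera to tool coordinates, whose origin is the TCP and whose axes are the tool frame's). Camera axes: x right, y down, z forward; pixel columns grow to the right and rows downward; lengths in m; the calibration is good to about 2 mm. A picture is of the moment at which its call begins: read the wrist's pose just before it. There is no depth.
- workorder.job_done(): hands the job in, once; it reports no verdict.
The state is a dict: "time": time; "joint_pos": joint angles; "joint_vel": joint speeds; "joint_efforts": joint torques, N m; "tool_pos": TCP position; "tool_rot": TCP orientation; "contact_force": force on the tool from outside, world axes, zero at the start; "ft_torque": the same for the moment, N m; "gripper_width": opening from 0.0 (shut) to 1.0 (fully open).
Only numpy, scipy, OpenCV 4.12 (cv2) and the standard library are available. Lean on these libraries where they do the work, as an engineer would, in place of code of your own. Each camera call takes 0.05 s, during which the arm holds its last target.

### The job

Put the four small reagent bottles that stand on the open bench in front of you away in their holders: stand the two slim white bottles upright in the two round recesses of the one holder, and the two squat amber bottles upright in the two square recesses of the other, one bottle to a recess. Do not tip any bottle over on the way, and leave the large bottle, the test cassette and the marker pen where they are.

Things in the scene. Friction and masses are not known exactly. Their poses are not given: they have to be found in the camera images.
- slim_bottle_1: Slim reagent bottle, white with a blue cap, round body 25 mm diameter and 58 mm high, 64 mm over the cap; about 30 g. It starts upright on the bench, at least 60 mm from the next bottle, centre to centre. Origin: centre of its underside, z up its axis. One of two alike; it belongs in either round recess of round_holder.
- slim_bottle_2: Slim reagent bottle, white with a blue cap, round body 25 mm diameter and 58 mm high, 64 mm over the cap; about 30 g. It starts upright on the bench, at least 60 mm from the next bottle, centre to centre. Origin: centre of its underside, z up its axis. One of two alike; it belongs in either round recess of round_holder.
- squat_bottle_1: Squat reagent bottle, amber with a small red cap, round body 29 mm diameter and 52 mm high, 56 mm over the cap; about 30 g. It starts upright on the bench, at least 60 mm from the next bottle, centre to centre. Origin: centre of its underside, z up its axis. It belongs in either square recess of square_holder.
- squat_bottle_2: Squat reagent bottle, amber with a small yellow cap, round body 29 mm diameter and 52 mm high, 56 mm over the cap; about 30 g. It starts upright on the bench, at least 60 mm from the next bottle, centre to centre. Origin: centre of its underside, z up its axis. It belongs in either square recess of square_holder.
- round_holder: Grey plastic holder block fixed to the bench, 72 mm (x) by 136 mm (y) by 18 mm high, plus a small 8 mm high screwed lug 11 mm beyond each end. Two round (44 mm diameter) recesses, centred at x = 0, y = +33 and y = -33 mm in its frame; recess floor 5 mm above the bench, 13 mm deep. Origin: centre of its underside, z up, y along its length.
- square_holder: Grey plastic holder block fixed to the bench, 72 mm (x) by 136 mm (y) by 18 mm high, plus a small 8 mm high screwed lug 11 mm beyond each end. Two square (46 by 46 mm, sides along x and y) recesses, centred at x = 0, y = +33 and y = -33 mm in its frame; recess floor 5 mm above the bench, 13 mm deep. Origin: centre of its underside, z up, y along its length.
- large_bottle: Bystander: large white bottle with a blue nozzle cap, 62 mm diameter, 150 mm high, standing loose on the bench at the back, under the wall shelf with binders (0.6 m up, over x > 0.6, y < 0.05: keep the arm clear of it). Origin: centre of its underside.
- cassette: Bystander: flat white test cassette, 70 mm (x) by 20 mm (y) by 5 mm, lying loose on the bench near the bottles. Origin: centre of its underside.
- marker: Bystander: marker pen with white barrel and black cap, 140 mm long (y), 15 mm high, lying loose on the bench behind the bottles. Origin: middle of its underside.
There are look-alikes about, which are no part of the job. What is shaped like the squat_bottle_2 but green is not meant.

How it is judged:
At the end, for the whole second after the job is handed in: Each slim bottle stands in its own round recess and each squat bottle in its own square recess: within 12 mm of the recess centre along both holder axes, base on the recess floor (2 to 9 mm above the bench), upright within 0.12 rad, at rest (x of slim_bottle_1 in the frame of round_holder between -0.012 and 0.012 m and z of slim_bottle_1 in the frame of round_holder between 0.002 and 0.009 m and angle between each of slim_bottle_1, slim_bottle_2, squat_bottle_1, squat_bottle_2's own z axis and vertical below 0.12 rad and linear speed of each of slim_bottle_1, slim_bottle_2, squat_bottle_1, squat_bottle_2 below 0.02 m/s and (y of slim_bottle_1 in the frame of round_holder between 0.021 and 0.045 m or y of slim_bottle_1 in the frame of round_holder between -0.045 and -0.021 m) and x of slim_bottle_2 in the frame of round_holder between -0.012 and 0.012 m and z of slim_bottle_2 in the frame of round_holder between 0.002 and 0.009 m and (y of slim_bottle_2 in the frame of round_holder between 0.021 and 0.045 m or y of slim_bottle_2 in the frame of round_holder between -0.045 and -0.021 m) and x of squat_bottle_1 in the frame of square_holder between -0.012 and 0.012 m and z of squat_bottle_1 in the frame of square_holder between 0.002 and 0.009 m and (y of squat_bottle_1 in the frame of square_holder between 0.021 and 0.045 m or y of squat_bottle_1 in the frame of square_holder between -0.045 and -0.021 m) and x of squat_bottle_2 in the frame of square_holder between -0.012 and 0.012 m and z of squat_bottle_2 in the frame of square_holder between 0.002 and 0.009 m and (y of squat_bottle_2 in the frame of square_holder between 0.021 and 0.045 m or y of squat_bottle_2 in the frame of square_holder between -0.045 and -0.021 m)); the robot touches nothing.
It fails at once if a small bottle is tipped over (more than 0.7 rad) (angle between any of slim_bottle_1, slim_bottle_2, squat_bottle_1, squat_bottle_2's own z axis and vertical above 0.7 rad).
It fails at once if the large bottle, the cassette or the marker is moved more than 20 mm (distance of any of large_bottle, cassette, marker from where it was at the start of the episode above 0.02 m).
It also fails if it takes over 80 s, if anything falls off the work surface, if the arm or the gripper's body presses on something with over 40 N, if the wrist force passes 120 N, or if a joint passes its speed limit or range.

## Working session

There is one attempt and no reset: what is moved stays moved. The work goes in short steps, Python scripts to look and compute and a tool call to move; the robot and the scene stay as the last step left them, time stands still between calls to the robot, and variables do not carry over. Pictures are saved under pics/ and viewed, and the job is handed in when it is done.

Besides the shell and the picture viewer there is one more tool, called after ">>>" by a JSON object that holds its "api" and its "payload", one argument or row to a line. play_rows: Moves the arm, as the interface text tells. Its arguments: {"type":"object","properties":{"slide":{"type":"array","items":{"type":"array","items":{"type":"number"}}},"yaw":{"type":"array","items":{"type":"number"}},"grip":{"type":"array","items":{"type":"number"}}},"required":["slide","yaw","grip"]}

```bash
mkdir -p pics; ls; python3 - <<'E'
from plant import readout, cams, workorder, manip
import cv2
print(readout.state()); print(manip.finger_overhang)
for n in ("side","top","wrist"):
    f=cams.grab_frame(n); cv2.imwrite(f"pics/{n}0.png",f["image"][:,:,::-1])
    print(n,{k:v for k,v in f.items() if k!="image"})
E
```

```text
pics
{'time': 0.0, 'joint_pos': array([ 1.17900167e+00,  5.33715880e-02,  1.61428574e+00, -3.12185229e-06,
        1.47600255e+00, -1.18998811e-01]), 'joint_vel': array([-3.44080089e-04, -1.27536096e-03,  9.02990625e-04,  1.84432849e-03,
       -1.67866503e-04, -2.28433482e-05]), 'joint_efforts': array([ 2.65446060e-04, -3.93687379e+01, -3.70172846e+01, -6.22465927e-05,
        7.20426717e-03,  4.79014631e-06]), 'tool_pos': array([0.16816038, 0.60133198, 0.2410588 ]), 'tool_rot': array([-0.69983152,  0.70124641, -0.09633254,  0.09596538]), 'contact_force': array([0.29798288, 0.03521465, 0.31544893]), 'ft_torque': array([ 0.05063484, -0.00230155,  0.0110418 ]), 'gripper_width': 1.0043841640756868}
0.011
side {'mtx': array([[421.64400571,   0.        , 256.41083209],
       [  0.        , 421.64400571, 190.48298146],
       [  0.        ,   0.        ,   1.        ]]), 'dist': array([-0.05271273,  0.        ,  0.        ,  0.        ,  0.        ]), 'R': array([[ 0.87027566, -0.49232095,  0.01550336],
       [-0.18965146, -0.36396292, -0.91190094],
       [ 0.45459058,  0.79066496, -0.
[... 417 characters left out ...]
      [ 0.14817867,  0.0054    , -0.98894586]]), 't': array([0.03787852, 0.51358002, 1.21821044])}
wrist {'mtx': array([[280.90173676,   0.        , 256.32461695],
       [  0.        , 280.90173676, 192.02653126],
       [  0.        ,   0.        ,   1.        ]]), 'dist': array([-0.06207556,  0.        ,  0.        ,  0.        ,  0.        ]), 'mount': array([[ 3.92524931e-04,  9.52489708e-01,  3.04570520e-01,
        -7.70281458e-02],
       [-2.23834446e-04, -3.04570452e-01,  9.52489785e-01,
        -1.31230752e-01],
       [ 9.99999898e-01, -4.42049360e-04,  9.36485108e-05,
         6.91220002e-04],
       [ 0.00000000e+00,  0.00000000e+00,  0.00000000e+00,
         1.00000000e+00]])}
```

View pics/side0.png

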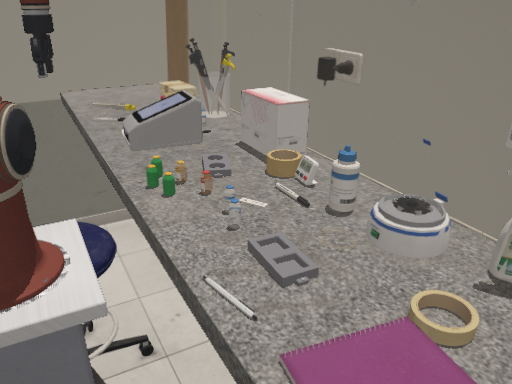

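View pics/top0.png

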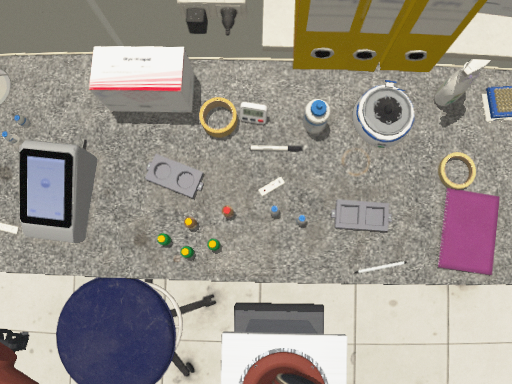

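View pics/wrist0.png

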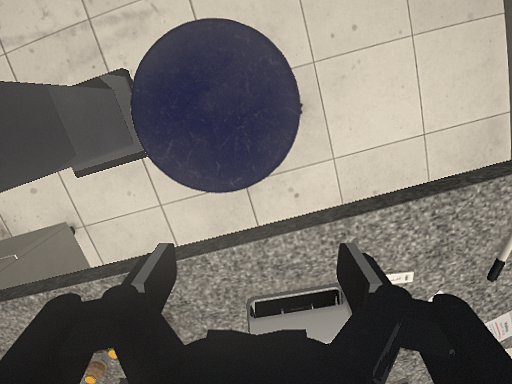

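```bash
python3 - <<'E'
import cv2
a=cv2.imread("pics/top0.png")
cv2.imwrite("pics/topcrop.png",cv2.resize(a[140:275,130:400],None,fx=2.96,fy=2.96,interpolation=cv2.INTER_CUBIC))
a=cv2.imread("pics/side0.png")
cv2.imwrite("pics/sidecrop.png",cv2.resize(a[140:290,130:330],None,fx=4,fy=4,interpolation=cv2.INTER_CUBIC))
E
```

```text
(no output)
```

View pics/topcrop.png

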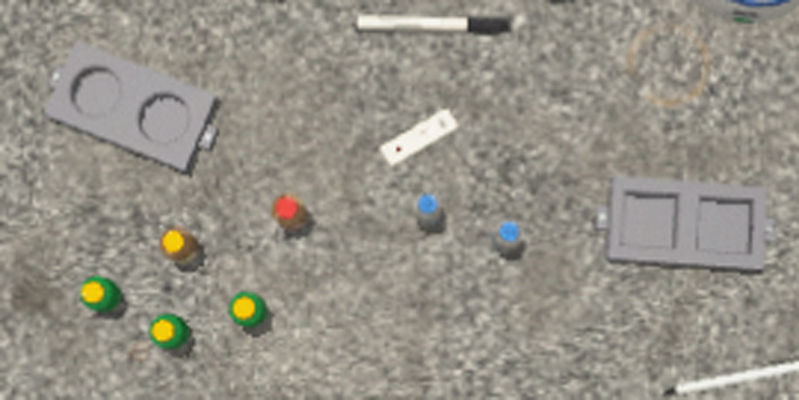

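View pics/sidecrop.png

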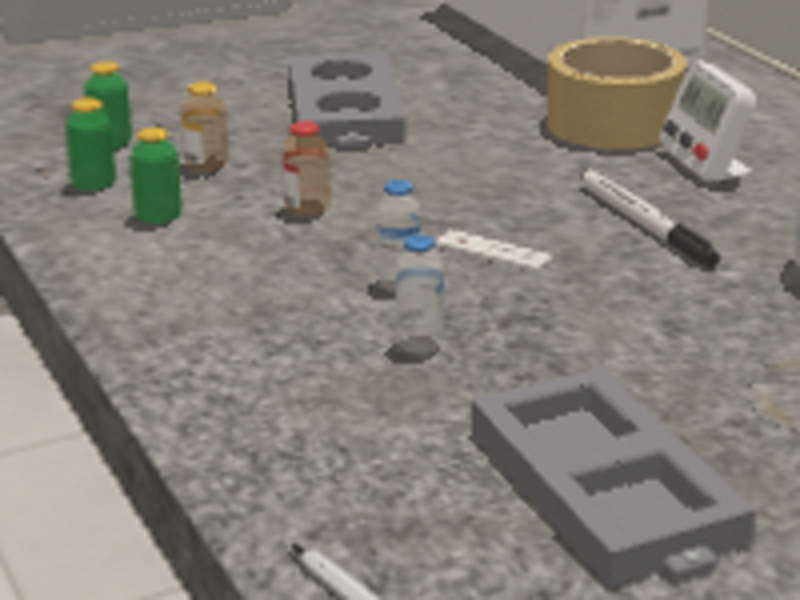

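The top view shows the amber red-cap bottle at full-image (227,210) and the amber yellow-cap bottle at (188,222). The green look-alikes are at (163,239), (187,252) and (213,244), and the enlarged crops confirm their green bodies, so I exclude them. The slim blue-cap bottles are at (275,209) and (302,218). The round holder is at (174,176) and the square one at (362,215).

```bash
cat > h.py <<'E'
import numpy as np, cv2
from scipy.spatial.transform import Rotation as Ro
from plant import readout, cams
def ray(f,uv,T=None):
    p=cv2.undistortPoints(np.array(uv,float).reshape(-1,1,2),f["mtx"],f["dist"]).reshape(-1,2)
    d=np.c_[p,np.ones(len(p))]
    if T is None:
        return -f["R"].T@f["t"], d@f["R"]
    M=T@f["mount"]; return M[:3,3], d@M[:3,:3].T
def onz(f,uv,z,T=None):
    c,d=ray(f,uv,T); s=(z-c[2])/d[:,2]; return c+s[:,None]*d
def pose(s=None):
    s=s or readout.state(); q=s["tool_rot"]; T=np.eye(4)
    T[:3,:3]=Ro.from_quat([q[1],q[2],q[3],q[0]]).as_matrix(); T[:3,3]=s["tool_pos"]; return T
def blob(m,n=9,amin=10):
    k,l,st,ce=cv2.connectedComponentsWithStats(m.astype(np.uint8))
    return [(ce[i],st[i,4],st[i,:4]) for i in range(1,k) if st[i,4]>=amin]
def hsv(im): return cv2.cvtColor(im,cv2.COLOR_RGB2HSV)
E
python3 - <<'E'
from h import *
for n in("top","side"):
    f=cams.grab_frame(n); h=hsv(f["image"]).astype(int); H,S,V=h[...,0],h[...,1],h[...,2]
    print(n)
    for name,m in (("blue",(H>95)&(H<120)&(S>120)&(V>90)),("red",((H<6)|(H>174))&(S>140)&(V>120)),("yel",(H>18)&(H<30)&(S>170)&(V>150))):
        z=.064 if name=="blue" else .056
        for c,a,b in blob(m,amin=12):
            if a<150: print(name,c.round(1),a,onz(f,[c],z)[0].round(4))
    # holders
    g=(S<40)&(abs(H-0)>=0)
f=cams.grab_frame("top"); print(onz(f,[[269,300]],0))
print(pose().round(3))
E
```

```text
top
blue [389.7  81. ] 14 [ 0.8026 -0.2588  0.064 ]
blue [ 16.6 117.2] 19 [0.6894 0.7251 0.064 ]
blue [368.3 133.2] 26 [ 0.6599 -0.1999  0.064 ]
blue [401.1 135.8] 16 [ 0.6557 -0.2845  0.064 ]
blue [  4.1 133.8] 21 [0.6438 0.7559 0.064 ]
blue [273.9 208.5] 22 [0.4626 0.0365 0.064 ]
blue [301.5 217.9] 27 [ 0.4407 -0.032   0.064 ]
blue [112.1 297.9] 13 [0.2318 0.4292 0.064 ]
blue [102.2 302.5] 13 [0.2196 0.4536 0.064 ]
blue [134.7 347.5] 12 [0.1141 0.3675 0.064 ]
blue [124.3 357.5] 15 [0.0886 0.3924 0.064 ]
blue [143.6 360.3] 17 [0.0842 0.3443 0.064 ]
red [226.3 210. ] 41 [0.4571 0.1547 0.056 ]
red [316.3 375.4] 78 [ 0.0592 -0.0747  0.056 ]
yel [188.  221.4] 41 [0.4262 0.2491 0.056 ]
yel [161.1 238.3] 39 [0.3824 0.3148 0.056 ]
yel [211.9 243.6] 43 [0.3729 0.1874 0.056 ]
yel [184.6 251.1] 42 [0.3525 0.2545 0.056 ]
side
blue [346.5 176.8] 53 [ 0.7269 -0.0501  0.064 ]
blue [229.2 186.1] 14 [0.4602 0.0273 0.064 ]
blue [441.2 195.1] 13 [ 0.8426 -0.2252  0.064 ]
blue [233.7 199.8] 26 [ 0.4375 -0.0395  0.064 ]
red [205.7 171.9] 17 [0.4557 0.1473 0.056 ]
yel [229.3  63.3] 26 [1.374  1.8908 0.056 ]
[[0.23482021 0.04359608 0.        ]]
[[ 0.963 -0.     0.269  0.168]
 [-0.269 -0.001  0.963  0.602]
 [-0.    -1.    -0.001  0.242]
 [ 0.     0.     0.     1.   ]]
```

```bash
python3 - <<'E'
import cv2
a=cv2.imread("pics/top0.png")
r=cv2.resize(a[150:204,136:216],None,fx=9,fy=9,interpolation=cv2.INTER_CUBIC)
cv2.imwrite("pics/rh.png",r)
r=cv2.resize(a[190:244,326:406],None,fx=9,fy=9,interpolation=cv2.INTER_CUBIC)
cv2.imwrite("pics/sh.png",r)
E
```

```text
(no output)
```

View pics/rh.png

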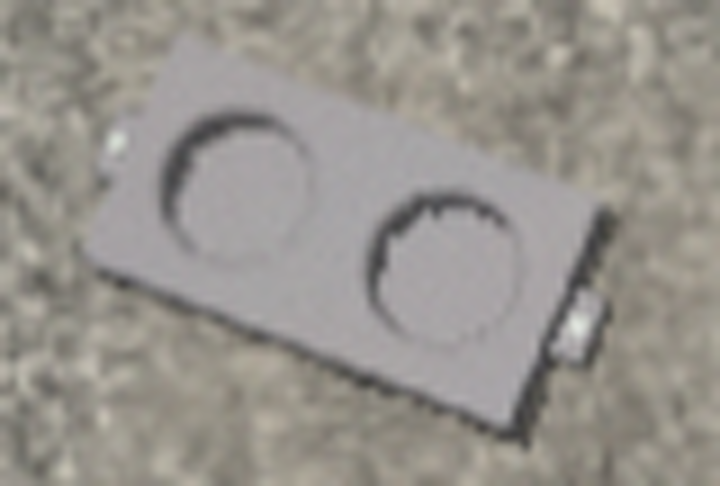

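View pics/sh.png

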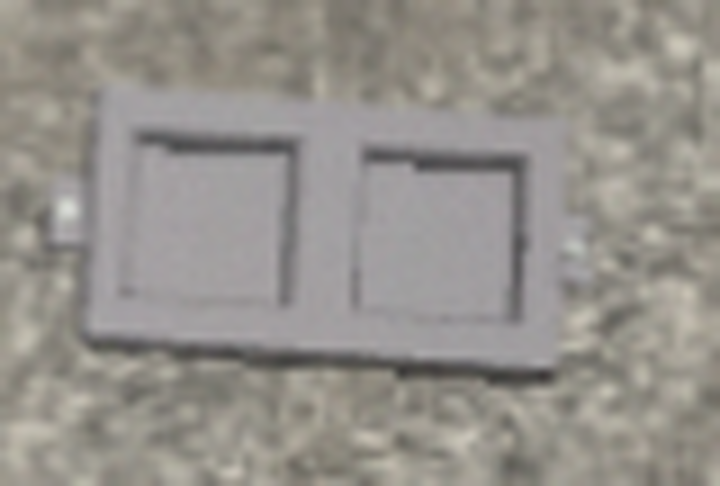

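```bash
python3 - <<'E'
from h import *
f=cams.grab_frame("top")
def go(name,off,rec,cor):
    P=lambda c:onz(f,(np.array(c,float)+.5)/9-.5+off,.018)
    r=P(rec); c=P(cor)
    print(name,"rec",r[:,:2].round(4).tolist(),"dist",np.linalg.norm(r[0]-r[1]).round(4),"mid",r.mean(0).round(4),"ang",np.degrees(np.arctan2(*(r[0]-r[1])[[1,0]])).round(1))
    print("  corners mid",c.mean(0).round(4),"sides",[np.linalg.norm(c[i]-c[(i+1)%4]).round(4) for i in range(4)], "dir",np.degrees(np.arctan2(*(c[0]-c[1]+c[3]-c[2])[[1,0]])).round(1))
go("round",[136,150],[[238,188],[444,268]],[[188,35],[608,210],[510,430],[88,250]])
go("square",[326,190],[[210,219],[440,234]],[[100,88],[568,118],[553,372],[88,338]])
E
```

```text
round rec [[0.5607, 0.3302], [0.5385, 0.2687]] dist 0.0654 mid [0.5496 0.2995 0.018 ] ang 70.1
  corners mid [0.5489 0.2976 0.018 ] sides [np.float64(0.1352), np.float64(0.0695), np.float64(0.1355), np.float64(0.0692)] dir 68.5
square rec [[0.4577, -0.1566], [0.4547, -0.2229]] dist 0.0664 mid [ 0.4562 -0.1897  0.018 ] ang 87.4
  corners mid [ 0.4556 -0.1906  0.018 ] sides [np.float64(0.1356), np.float64(0.0733), np.float64(0.1337), np.float64(0.0717)] dir 87.2
```

>>> {"api": "play_rows", "payload": {
  "slide": [
    [2.7, 0.4, -2.9],
    [2.7, 0.4, -2.9],
    [2.7, 0.4, -2.9],
    [2.7, 0.4, -2.9],
    [2.7, 0.4, -2.9],
    [2.7, 0.4, -2.9],
    [2.7, 0.4, -2.9],
    [2.7, 0.4, -2.9],
    [2.7, 0.4, -2.9],
    [2.7, 0.4, -2.9],
    [2.7, 0.4, -2.9],
    [2.7, 0.4, -2.9]
  ],
  "yaw": [0, 0, 0, 0, 0, 0, 0, 0, 0, 0, 0, 0],
  "grip": [-0.2, -0.2, -0.2, -0.2, -0.2, -0.2, -0.2, -0.2, -0.2, -0.2, -0.2, -0.2]
}}

```text
time: 1.55
tool_pos: [0.3872, 0.178, 0.1945]
tool_rot: [0.701, -0.7, 0.096, -0.096]
contact_force: [1.1, -0.1, 0.2]
gripper_width: 0.6
```

>>> {"api": "play_rows", "payload": {
  "slide": [
    [2.7, 0.4, -2.9],
    [2.7, 0.4, -2.9],
    [2.7, 0.4, -2.9],
    [2.7, 0.4, -2.9],
    [0, 0, 0],
    [0, 0, 0]
  ],
  "yaw": [0, 0, 0, 0, 0, 0],
  "grip": [-0.2, -0.2, -0.2, -0.2, -0.2, -0.2]
}}

```text
time: 2.15
tool_pos: [0.4594, 0.038, 0.1782]
tool_rot: [0.701, -0.7, 0.097, -0.097]
contact_force: [-0.5, -0.2, -0.7]
gripper_width: 0.602
```

```bash
cat >> h.py <<'E'
def to(x,y,z,s=None):
    T=pose(s); d=T[:3,:3].T@(np.array([x,y,z])-T[:3,3])
    print("pos",T[:3,3].round(4),"toolz deg",np.degrees(np.arctan2(T[1,2],T[0,2])).round(1),"down",T[2,1].round(4),"-> slide cm",(d*100).round(2)); return d
def wr(name):
    T=pose(); f=cams.grab_frame("wrist"); cv2.imwrite(f"pics/{name}.png",f["image"][:,:,::-1]); return f,T
E
python3 - <<'E'
from h import *
s=readout.state();print(s["time"],s["gripper_width"])
f,T=wr("w1"); h=hsv(f["image"]).astype(int); H,S,V=h[...,0],h[...,1],h[...,2]
for c,a,b in blob((H>95)&(H<120)&(S>120)&(V>70),amin=30): print(c.round(1),a,b,onz(f,[c],.063,T)[0].round(4))
to(0.4626,0.0365,.14)
E
```

```text
2.15 0.6022929534576961
[176.3 192.8] 191 [168 186  17  15] [ 0.4418 -0.0332  0.063 ]
[253.4 194.9] 168 [245 188  16  15] [0.4632 0.0349 0.063 ]
[117.1 381.6] 53 [110 378  18   6] [ 0.6533 -0.1967  0.063 ]
pos [0.4592 0.0388 0.1783] toolz deg 74.3 down -1.0 -> slide cm [ 0.39  3.83 -0.13]
```

View pics/w1.png

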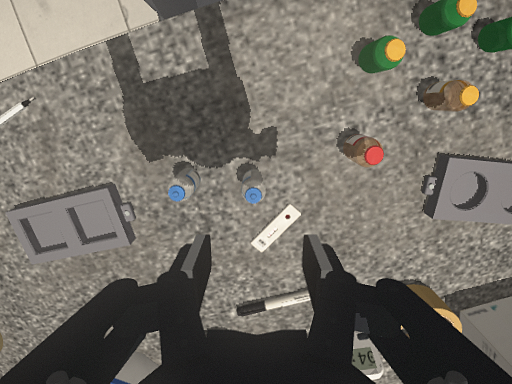

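The wrist view agrees with the top view within 2 mm: slim caps at (253,195) and (176,193), red cap at (374,155), yellow cap at (470,95). Now I'll descend on slim bottle 1.

>>> {"api": "play_rows", "payload": {
  "slide": [
    [0.2, 3.0, -0.15],
    [0.2, 3.0, -0.15],
    [0, 3.0, 0],
    [0, 2.5, 0],
    [0, 2.0, 0],
    [0, 0.9, 0],
    [0, 0, 0],
    [0, 0, 0]
  ],
  "yaw": [0, 0, 0, 0, 0, 0, 0, 0],
  "grip": [-0.2, -0.2, -0.2, -0.2, -0.2, -0.2, -0.2, -0.2]
}}

```text
time: 3.0
tool_pos: [0.4631, 0.0352, 0.0353]
tool_rot: [0.701, -0.701, 0.095, -0.096]
contact_force: [0.1, -0.6, 0.4]
gripper_width: 0.596
```

```bash
python3 - <<'E'
from h import *
to(0.463,0.0355,.033)
f,T=wr("w2"); h=hsv(f["image"]).astype(int); H,S,V=h[...,0],h[...,1],h[...,2]
for c,a,b in blob((H>95)&(H<120)&(S>120)&(V>70),amin=30): print(c.round(1),a,b,onz(f,[c],.063,T)[0].round(4))
for c,a,b in blob(((H<6)|(H>174))&(S>140)&(V>120),amin=30): print("red",c.round(1),a,b,onz(f,[c],.055,T)[0].round(4))
E
```

```text
pos [0.4631 0.0352 0.0353] toolz deg 74.4 down -1.0 -> slide cm [-0.02  0.23  0.03]
[ 86.7 286. ] 34 [ 80 274  18  19] [ 0.4431 -0.0376  0.063 ]
red [498.2 203.6] 920 [482 184  30  38] [0.4576 0.1493 0.055 ]
```

View pics/w2.png

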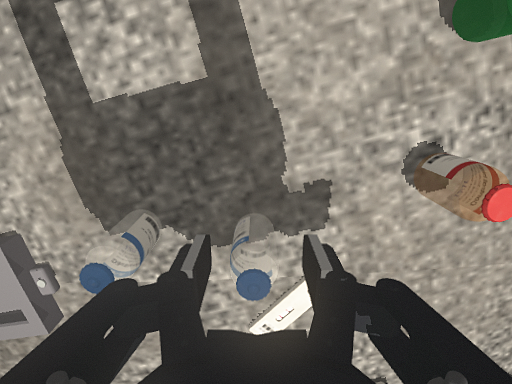

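The bottle's cap at (253,284) sits midway between the pads (about 208 and 306). Closing.

>>> {"api": "play_rows", "payload": {
  "slide": [
    [0, 0.2, 0],
    [0, 0, 0],
    [0, 0, 0],
    [0, 0, 0],
    [0, 0, 0],
    [0, 0, 0],
    [0, 0, 0],
    [0, 0, 0]
  ],
  "yaw": [0, 0, 0, 0, 0, 0, 0, 0],
  "grip": [1, 1, 1, 1, 1, 1, 1, 1]
}}

```text
time: 3.85
tool_pos: [0.4633, 0.0346, 0.0333]
tool_rot: [0.701, -0.7, 0.096, -0.097]
contact_force: [-0.3, 0.1, 6.0]
gripper_width: 0.27
```

```bash
python3 - <<'E'
from h import *
to(0.5378,0.2681,.16)
E
```

```text
pos [0.4633 0.0346 0.0333] toolz deg 74.4 down -1.0 -> slide cm [  0.9  -12.66  24.5 ]
```

>>> {"api": "play_rows", "payload": {
  "slide": [
    [0, -1, 0],
    [0, -2, 0],
    [0, -3, 0],
    [0, -3, 0],
    [0.1, -1, 2],
    [0.1, 0, 3.5],
    [0.1, 0, 3.5],
    [0.1, 0, 3.5],
    [0.1, 0, 3.5],
    [0.1, 0, 3.5],
    [0.1, 0, 3],
    [0.2, 0, 2]
  ],
  "yaw": [0, 0, 0, 0, 0, 0, 0, 0, 0, 0, 0, 0],
  "grip": [1, 1, 1, 1, 1, 1, 1, 1, 1, 1, 1, 1]
}}

```text
time: 5.05
tool_pos: [0.5369, 0.27, 0.1322]
tool_rot: [-0.701, 0.701, -0.096, 0.095]
contact_force: [0.4, -0.2, -0.9]
gripper_width: 0.277
```

>>> {"api": "play_rows", "payload": {
  "slide": [
    [0, 0, 0],
    [0, 0, 0]
  ],
  "yaw": [0, 0],
  "grip": [1, 1]
}}

```text
time: 5.25
tool_pos: [0.5366, 0.2679, 0.132]
tool_rot: [-0.7, 0.701, -0.096, 0.096]
contact_force: [0.1, -0.2, 0.0]
gripper_width: 0.28
```

```bash
python3 - <<'E'
from h import *
to(0.5378,0.2681,.04)
f,T=wr("w3")
f=cams.grab_frame("side");cv2.imwrite("pics/s3.png",cv2.resize(f["image"][100:240,140:300,::-1],None,fx=4,fy=4))
E
```

```text
pos [0.5366 0.2679 0.132 ] toolz deg 74.4 down -1.0 -> slide cm [0.12 9.2  0.06]
```

View pics/w3.png

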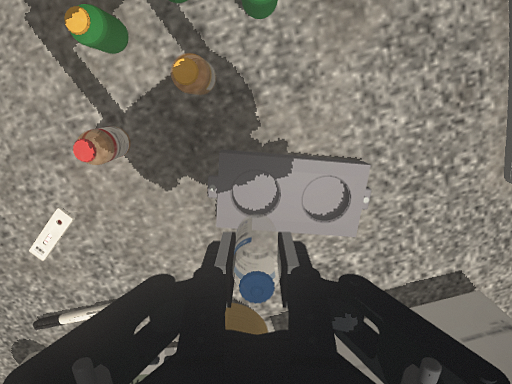

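View pics/s3.png

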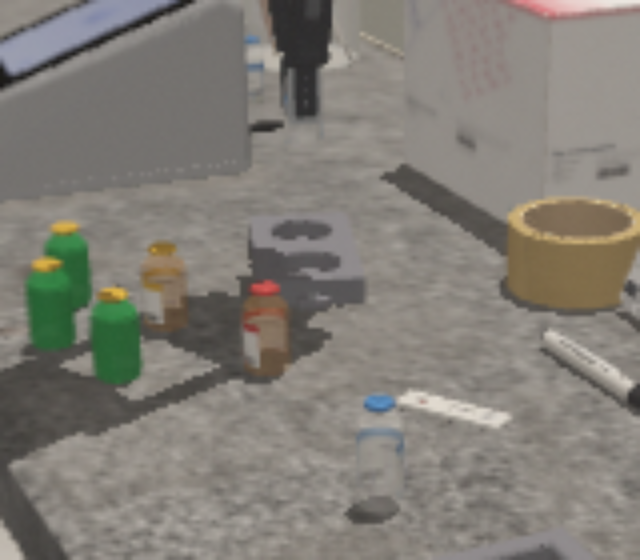

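```bash
python3 - <<'E'
from h import *
T=pose();f=cams.grab_frame("wrist")
im=f["image"][140:245,200:380]; cv2.imwrite("pics/w3c.png",cv2.resize(im[:,:,::-1],None,fx=4,fy=4,interpolation=cv2.INTER_CUBIC))
print(onz(f,[[257,193],[326,198]],.018,T).round(4))
E
```

```text
[[0.5391 0.2678 0.018 ]
 [0.5611 0.328  0.018 ]]
```

View pics/w3c.png

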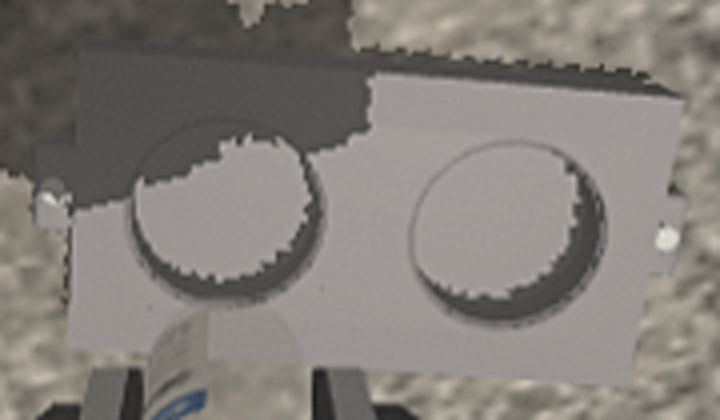

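Both recess centres from the wrist view agree with the top view within 2 mm. Lowering into the near recess.

>>> {"api": "play_rows", "payload": {
  "slide": [
    [0.2, 2.5, 0],
    [0, 2.5, 0],
    [0, 2.0, 0],
    [0, 1.2, 0],
    [0, 0.6, 0],
    [0, 0.3, 0],
    [0, 0, 0],
    [0, 0, 0]
  ],
  "yaw": [0, 0, 0, 0, 0, 0, 0, 0],
  "grip": [1, 1, 1, 1, 1, 1, 1, 1]
}}

```text
time: 6.2
tool_pos: [0.5398, 0.2679, 0.0425]
tool_rot: [0.701, -0.7, 0.096, -0.097]
contact_force: [0.3, -0.5, -1.2]
gripper_width: 0.272
```

```bash
python3 - <<'E'
from h import *
to(0.5388,0.2678,.0395)
f,T=wr("w4")
E
```

```text
pos [0.5398 0.2679 0.0425] toolz deg 74.4 down -1.0 -> slide cm [-0.1   0.3  -0.03]
```

View pics/w4.png

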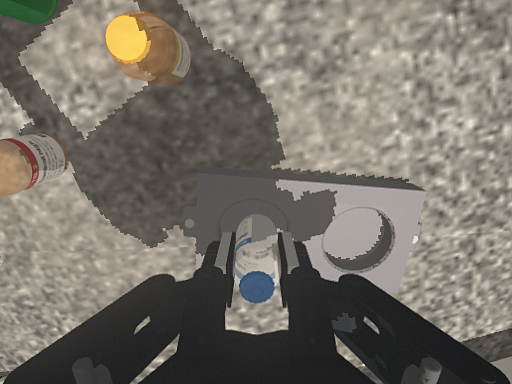

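>>> {"api": "play_rows", "payload": {
  "slide": [
    [-0.1, 0.25, 0],
    [0, 0.1, 0],
    [0, 0, 0],
    [0, 0, 0],
    [0, 0, 0],
    [0, 0, 0],
    [0, 0, 0],
    [0, 0, 0],
    [0, 0, 0]
  ],
  "yaw": [0, 0, 0, 0, 0, 0, 0, 0, 0],
  "grip": [1, 1, 1, 0.4, 0.2, 0, -0.1, -0.2, -0.2]
}}

```text
time: 7.15
tool_pos: [0.538, 0.2679, 0.0377]
tool_rot: [-0.701, 0.701, -0.096, 0.096]
contact_force: [0.3, -0.2, -0.0]
gripper_width: 0.601
```

>>> {"api": "play_rows", "payload": {
  "slide": [
    [0, -1, 0],
    [0, -2, 0],
    [0, -3, 0],
    [0, -4, 0],
    [0, 0, 0]
  ],
  "yaw": [0, 0, 0, 0, 0],
  "grip": [-0.2, -0.2, -0.2, -0.2, -0.2]
}}

```text
time: 7.65
tool_pos: [0.5422, 0.2694, 0.146]
tool_rot: [0.703, -0.698, 0.092, -0.1]
contact_force: [1.0, 0.0, 1.3]
gripper_width: 0.6
```

```bash
python3 - <<'E'
from h import *
to(0.4415,-0.0325,.14)
f,T=wr("w5"); h=hsv(f["image"]).astype(int); H,S,V=h[...,0],h[...,1],h[...,2]
for c,a,b in blob((H>95)&(H<120)&(S>120)&(V>50),amin=30): print(c.round(1),a,b,onz(f,[c],.068,T)[0].round(4))
E
```

```text
pos [0.5422 0.2694 0.146 ] toolz deg 74.4 down -0.9999 -> slide cm [ -1.57   0.34 -31.79]
[253.2 202.3] 133 [244 197  18  11] [0.5411 0.2685 0.068 ]
```

View pics/w5.png

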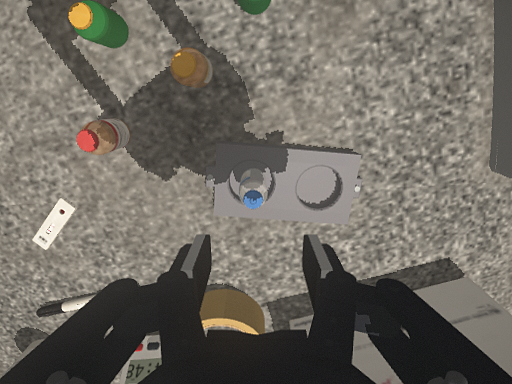

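Slim bottle 1 stands in the recess, with its cap at (253,202) measured at (0.541, 0.2685). Next is slim bottle 2.

>>> {"api": "play_rows", "payload": {
  "slide": [
    [0, 0, -2],
    [-0.2, 0, -3.5],
    [-0.2, 0, -3.5],
    [-0.2, 0, -3.5],
    [-0.2, 0, -3.5],
    [-0.2, 0, -3.5],
    [-0.2, 0, -3.5],
    [-0.2, 0, -3.5],
    [-0.2, 0, -3.3],
    [0, 0, -2],
    [0, 0, 0],
    [0, 0, 0]
  ],
  "yaw": [0, 0, 0, 0, 0, 0, 0, 0, 0, 0, 0, 0],
  "grip": [-0.2, -0.2, -0.2, -0.2, -0.2, -0.2, -0.2, -0.2, -0.2, -0.2, -0.2, -0.2]
}}

```text
time: 8.9
tool_pos: [0.4366, -0.0339, 0.1373]
tool_rot: [0.701, -0.7, 0.097, -0.096]
contact_force: [0.6, 1.3, 0.8]
gripper_width: 0.6
```

```bash
python3 - <<'E'
from h import *
f,T=wr("w6"); h=hsv(f["image"]).astype(int); H,S,V=h[...,0],h[...,1],h[...,2]
for c,a,b in blob((H>95)&(H<120)&(S>120)&(V>50),amin=30): print(c.round(1),a,b,onz(f,[c],.063,T)[0].round(4))
to(0.4415,-0.0325,.033)
E
```

```text
[256.3 211.1] 251 [247 203  19  18] [ 0.441  -0.0344  0.063 ]
pos [ 0.4368 -0.0335  0.1374] toolz deg 74.4 down -1.0 -> slide cm [ 0.43 10.44  0.22]
```

View pics/w6.png

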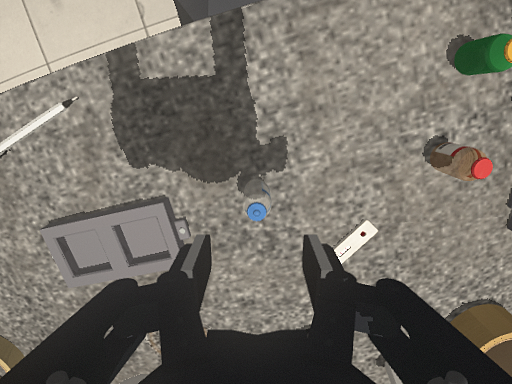

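>>> {"api": "play_rows", "payload": {
  "slide": [
    [0.2, 2.5, 0.1],
    [0.2, 2.5, 0],
    [0, 2.5, 0],
    [0, 1.8, 0],
    [0, 0.8, 0],
    [0, 0.2, 0],
    [0, 0, 0],
    [0, 0, 0]
  ],
  "yaw": [0, 0, 0, 0, 0, 0, 0, 0],
  "grip": [-0.2, -0.2, -0.2, -0.2, -0.2, -0.2, -0.2, -0.2]
}}

```text
time: 9.75
tool_pos: [0.4421, -0.0341, 0.036]
tool_rot: [-0.7, 0.701, -0.095, 0.097]
contact_force: [0.2, -0.1, -0.4]
gripper_width: 0.601
```

```bash
python3 - <<'E'
from h import *
f,T=wr("w7"); to(0.4413,-0.0335,.033)
E
```

```text
pos [ 0.4421 -0.0342  0.036 ] toolz deg 74.4 down -1.0 -> slide cm [-0.1   0.3   0.05]
```

View pics/w7.png

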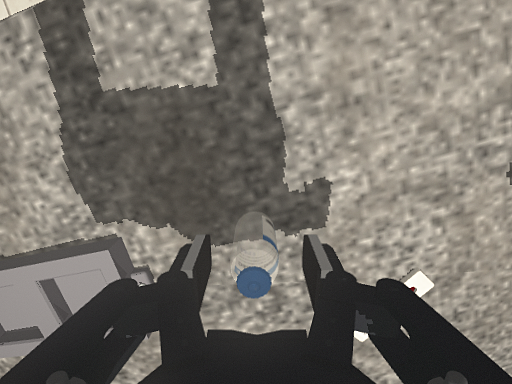

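Centred, with the cap at (254,282). Closing, lifting, then carrying to the far recess.

>>> {"api": "play_rows", "payload": {
  "slide": [
    [-0.1, 0.3, 0],
    [0, 0, 0],
    [0, 0, 0],
    [0, 0, 0],
    [0, 0, 0],
    [0, 0, 0],
    [0, 0, 0],
    [0, -1, 0],
    [0, -2, 0],
    [0, -3, 0],
    [0, -3, 0],
    [0, -1.5, 0]
  ],
  "yaw": [0, 0, 0, 0, 0, 0, 0, 0, 0, 0, 0, 0],
  "grip": [1, 1, 1, 1, 1, 1, 1, 1, 1, 1, 1, 1]
}}

```text
time: 11.0
tool_pos: [0.4413, -0.0341, 0.1401]
tool_rot: [-0.7, 0.701, -0.095, 0.098]
contact_force: [0.0, 0.0, -0.5]
gripper_width: 0.275
```

```bash
python3 - <<'E'
from h import *
to(0.561,0.329,.14)
E
```

```text
pos [ 0.4413 -0.0341  0.1401] toolz deg 74.4 down -1.0 -> slide cm [1.750e+00 2.000e-02 3.819e+01]
```

>>> {"api": "play_rows", "payload": {
  "slide": [
    [0.1, 0, 2],
    [0.2, 0, 3.5],
    [0.2, 0, 3.5],
    [0.2, 0, 4],
    [0.2, 0, 4],
    [0.2, 0, 4],
    [0.2, 0, 4],
    [0.2, 0, 4],
    [0.2, 0, 4],
    [0.1, 0, 3.2],
    [0, 0, 2],
    [0, 0, 0]
  ],
  "yaw": [0, 0, 0, 0, 0, 0, 0, 0, 0, 0, 0, 0],
  "grip": [1, 1, 1, 1, 1, 1, 1, 1, 1, 1, 1, 1]
}}

```text
time: 12.2
tool_pos: [0.5604, 0.3313, 0.1369]
tool_rot: [0.701, -0.701, 0.095, -0.095]
contact_force: [-0.3, -0.5, 0.1]
gripper_width: 0.277
```

>>> {"api": "play_rows", "payload": {
  "slide": [
    [0, 0, 0],
    [0, 0, 0]
  ],
  "yaw": [0, 0],
  "grip": [1, 1]
}}

```text
time: 12.4
tool_pos: [0.56, 0.3282, 0.1367]
tool_rot: [-0.7, 0.701, -0.097, 0.096]
contact_force: [0.7, -1.0, 0.3]
gripper_width: 0.281
```

```bash
python3 - <<'E'
from h import *
f,T=wr("w8"); to(0.561,0.329,.0395)
E
```

```text
pos [0.5601 0.3281 0.1368] toolz deg 74.3 down -1.0 -> slide cm [0.06 9.73 0.12]
```

View pics/w8.png

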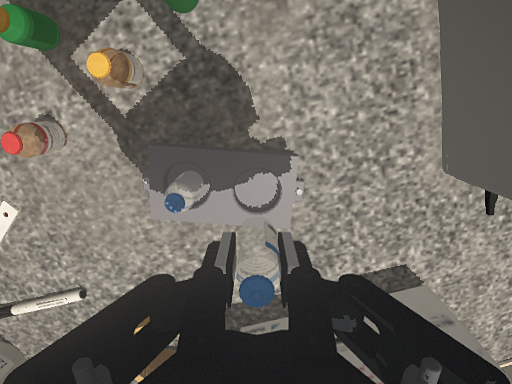

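>>> {"api": "play_rows", "payload": {
  "slide": [
    [0.1, 2.5, 0.1],
    [0, 2.5, 0],
    [0, 2.0, 0],
    [0, 1.4, 0],
    [0, 0.8, 0],
    [0, 0.3, 0],
    [0, 0, 0],
    [0, 0, 0]
  ],
  "yaw": [0, 0, 0, 0, 0, 0, 0, 0],
  "grip": [1, 1, 1, 1, 1, 1, 1, 1]
}}

```text
time: 13.25
tool_pos: [0.5624, 0.3302, 0.0431]
tool_rot: [0.701, -0.7, 0.096, -0.097]
contact_force: [0.3, -1.1, -0.5]
gripper_width: 0.277
```

```bash
python3 - <<'E'
from h import *
f,T=wr("w9"); to(0.561,0.329,.039)
E
```

```text
pos [0.5625 0.3302 0.0432] toolz deg 74.4 down -1.0 -> slide cm [-0.11  0.42 -0.16]
```

View pics/w9.png

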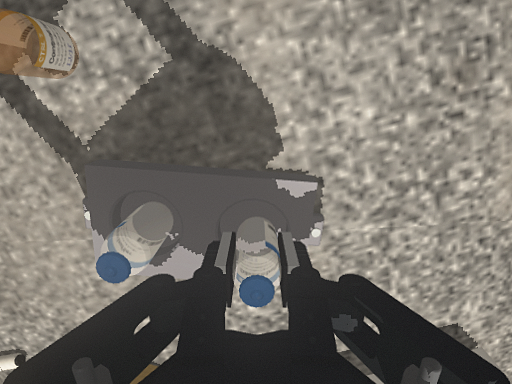

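>>> {"api": "play_rows", "payload": {
  "slide": [
    [-0.1, 0.3, -0.1],
    [0, 0.1, 0],
    [0, 0, 0],
    [0, 0, 0],
    [0, 0, 0],
    [0, 0, 0],
    [0, 0, 0],
    [0, 0, 0],
    [0, 0, 0]
  ],
  "yaw": [0, 0, 0, 0, 0, 0, 0, 0, 0],
  "grip": [1, 1, 1, 0.4, 0.2, 0, -0.1, -0.2, -0.2]
}}

```text
time: 14.2
tool_pos: [0.5604, 0.3292, 0.0378]
tool_rot: [0.701, -0.701, 0.096, -0.096]
contact_force: [0.6, -0.3, -0.1]
gripper_width: 0.601
```

>>> {"api": "play_rows", "payload": {
  "slide": [
    [0, -1, 0],
    [0, -2, 0],
    [0, -3, 0],
    [0, -4, 0],
    [0, 0, 0],
    [0, 0, 0]
  ],
  "yaw": [0, 0, 0, 0, 0, 0],
  "grip": [-0.2, -0.2, -0.2, -0.2, -0.2, -0.2]
}}

```text
time: 14.8
tool_pos: [0.5615, 0.3297, 0.1405]
tool_rot: [0.701, -0.7, 0.095, -0.097]
contact_force: [-0.7, 0.7, -0.6]
gripper_width: 0.601
```

```bash
python3 - <<'E'
from h import *
f,T=wr("w10"); h=hsv(f["image"]).astype(int); H,S,V=h[...,0],h[...,1],h[...,2]
for c,a,b in blob((H>95)&(H<120)&(S>120)&(V>50),amin=30): print(c.round(1),a,b,onz(f,[c],.068,T)[0].round(4))
for c,a,b in blob((H>16)&(H<30)&(S>170)&(V>100),amin=60): print("yel",c.round(1),a,b,onz(f,[c],.055,T)[0].round(4))
to(0.4262,0.249,.14)
E
```

```text
[255.  207.1] 227 [246 198  19  18] [0.5621 0.3294 0.068 ]
pos [0.5604 0.3292 0.1383] toolz deg 74.4 down -1.0 -> slide cm [-10.77  -0.18 -11.34]
```

View pics/w10.png

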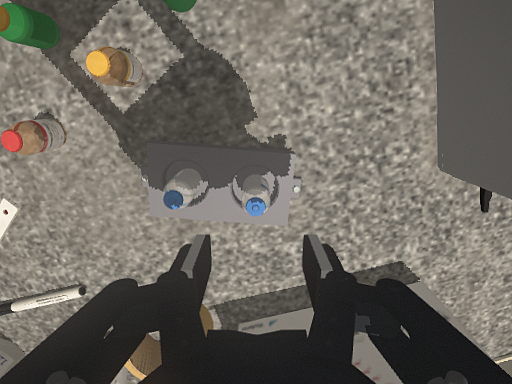

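Both slim bottles are seated, with caps at (174,199) and (255,207). Next is the amber yellow-cap bottle, at (98,62) in this view, with its brown body clearly visible beside the green ones.

>>> {"api": "play_rows", "payload": {
  "slide": [
    [-1.2, 0, -1.3],
    [-2.4, 0, -2.5],
    [-2.4, 0, -2.5],
    [-2.4, 0, -2.5],
    [-1.5, 0, -1.6],
    [-0.9, 0, -0.9],
    [0, 0, 0],
    [0, 0, 0]
  ],
  "yaw": [0, 0, 0, 0, 0, 0, 0, 0],
  "grip": [-0.2, -0.2, -0.2, -0.2, -0.2, -0.2, -0.2, -0.2]
}}

```text
time: 15.65
tool_pos: [0.4256, 0.2493, 0.1368]
tool_rot: [-0.7, 0.701, -0.097, 0.096]
contact_force: [0.2, 0.8, -0.3]
gripper_width: 0.602
```

```bash
python3 - <<'E'
from h import *
f,T=wr("w11"); h=hsv(f["image"]).astype(int); H,S,V=h[...,0],h[...,1],h[...,2]
for c,a,b in blob((H>16)&(H<30)&(S>170)&(V>100),amin=60): print("yel",c.round(1),a,b,onz(f,[c],.055,T)[0].round(4))
to(0.4262,0.2485,.031)
E
```

```text
pos [0.426  0.2495 0.1372] toolz deg 74.4 down -1.0 -> slide cm [ 0.05 10.62 -0.09]
```

View pics/w11.png

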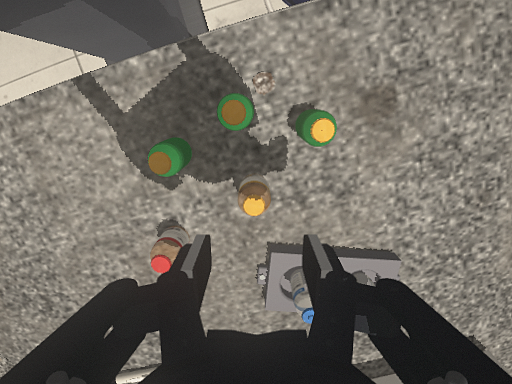

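```bash
python3 - <<'E'
from h import *
T=pose();f=cams.grab_frame("wrist")
cv2.imwrite("pics/w11c.png",cv2.resize(f["image"][165:235,215:295,::-1],None,fx=8,fy=8,interpolation=cv2.INTER_CUBIC))
print(onz(f,[[254,204],[254,206]],.055,T).round(4))
E
```

```text
[[0.427  0.248  0.055 ]
 [0.4286 0.2475 0.055 ]]
```

View pics/w11c.png

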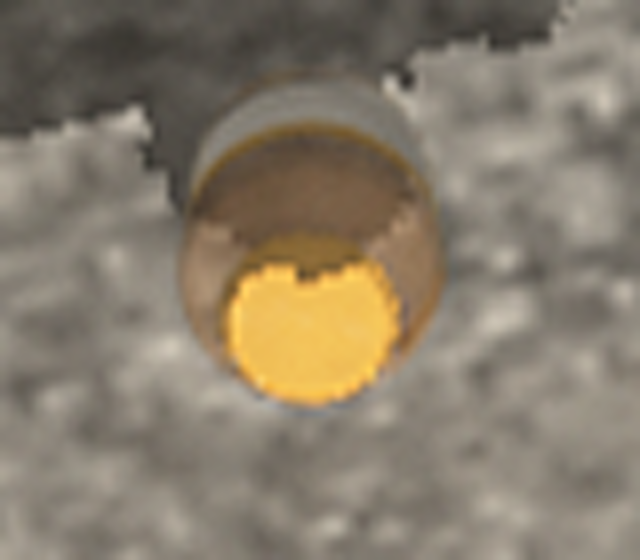

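This is the amber body with the yellow cap, at (254,205) → (0.427, 0.248). Descending.

>>> {"api": "play_rows", "payload": {
  "slide": [
    [0.1, 2.5, -0.1],
    [0, 2.5, 0],
    [0, 2.5, 0],
    [0, 1.8, 0],
    [0, 0.9, 0],
    [0, 0.4, 0],
    [0, 0, 0],
    [0, 0, 0]
  ],
  "yaw": [0, 0, 0, 0, 0, 0, 0, 0],
  "grip": [-0.2, -0.2, -0.2, -0.2, -0.2, -0.2, -0.2, -0.2]
}}

```text
time: 16.55
tool_pos: [0.4276, 0.2486, 0.0328]
tool_rot: [0.701, -0.7, 0.096, -0.097]
contact_force: [0.2, -0.3, -0.0]
gripper_width: 0.598
```

```bash
python3 - <<'E'
from h import *
f,T=wr("w12"); to(0.4268,0.2483,.031)
E
```

```text
pos [0.4276 0.2486 0.033 ] toolz deg 74.4 down -1.0 -> slide cm [-0.07  0.2  -0.06]
```

View pics/w12.png

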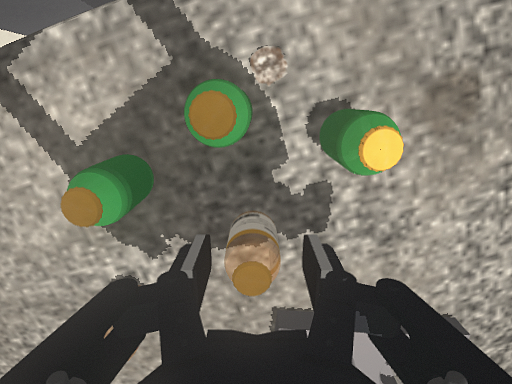

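Yellow cap at (252,278), nearly centred between the pads. Closing and lifting.

>>> {"api": "play_rows", "payload": {
  "slide": [
    [0, 0.1, -0.1],
    [0, 0, 0],
    [0, 0, 0],
    [0, 0, 0],
    [0, 0, 0],
    [0, 0, 0],
    [0, 0, 0],
    [0, -1, 0],
    [0, -2, 0],
    [0, -3, 0],
    [0, -3, 0],
    [0, -1.5, 0]
  ],
  "yaw": [0, 0, 0, 0, 0, 0, 0, 0, 0, 0, 0, 0],
  "grip": [1, 1, 1, 1, 1, 1, 1, 1, 1, 1, 1, 1]
}}

```text
time: 17.8
tool_pos: [0.4273, 0.2477, 0.1387]
tool_rot: [0.701, -0.7, 0.095, -0.097]
contact_force: [1.1, 0.5, -1.0]
gripper_width: 0.32
```

```bash
python3 - <<'E'
from h import *
f,T=wr("w13");to(0.4545,-0.223,.14)
E
```

```text
pos [0.4284 0.2481 0.1405] toolz deg 74.4 down -1.0 -> slide cm [ 15.2   -0.06 -44.67]
```

View pics/w13.png

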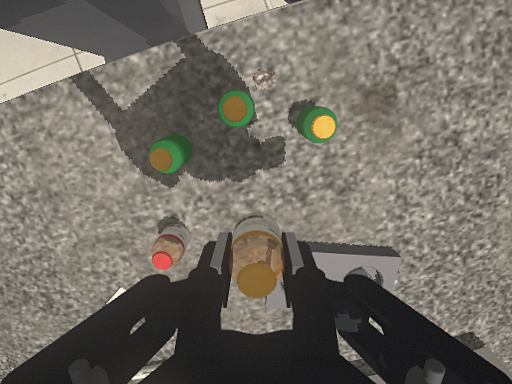

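>>> {"api": "play_rows", "payload": {
  "slide": [
    [0.7, 0, -2],
    [1.2, 0, -3.5],
    [1.3, 0, -3.9],
    [1.3, 0, -3.9],
    [1.3, 0, -3.9],
    [1.3, 0, -3.9],
    [1.3, 0, -3.9],
    [1.3, 0, -3.9],
    [1.3, 0, -3.9],
    [1.3, 0, -3.9],
    [1.2, 0, -3.5],
    [0.9, 0, -2.5]
  ],
  "yaw": [0, 0, 0, 0, 0, 0, 0, 0, 0, 0, 0, 0],
  "grip": [1, 1, 1, 1, 1, 1, 1, 1, 1, 1, 1, 1]
}}

```text
time: 19.05
tool_pos: [0.449, -0.2046, 0.1343]
tool_rot: [0.701, -0.7, 0.097, -0.096]
contact_force: [-0.1, 0.7, -0.3]
gripper_width: 0.325
```

>>> {"api": "play_rows", "payload": {
  "slide": [
    [0.5, 0, -1.5],
    [0, 0, 0],
    [0, 0, 0]
  ],
  "yaw": [0, 0, 0],
  "grip": [1, 1, 1]
}}

```text
time: 19.35
tool_pos: [0.4503, -0.2177, 0.1349]
tool_rot: [0.701, -0.7, 0.097, -0.096]
contact_force: [-0.3, 1.3, -0.4]
gripper_width: 0.326
```

```bash
python3 - <<'E'
from h import *
f,T=wr("w14");to(0.4545,-0.223,.038)
cv2.imwrite("pics/w14c.png",cv2.resize(f["image"][150:250,200:360,::-1],None,fx=5,fy=5,interpolation=cv2.INTER_CUBIC))
E
```

```text
pos [ 0.4505 -0.2174  0.1351] toolz deg 74.4 down -1.0 -> slide cm [ 0.55  9.71 -0.44]
```

View pics/w14.png

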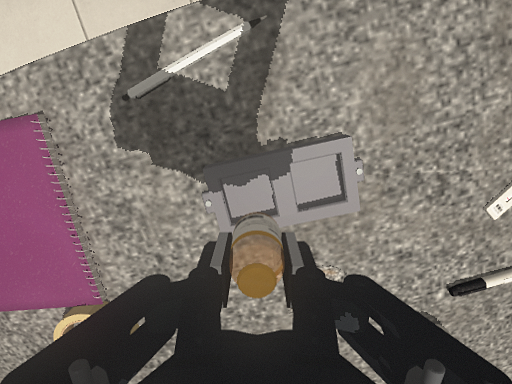

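View pics/w14c.png

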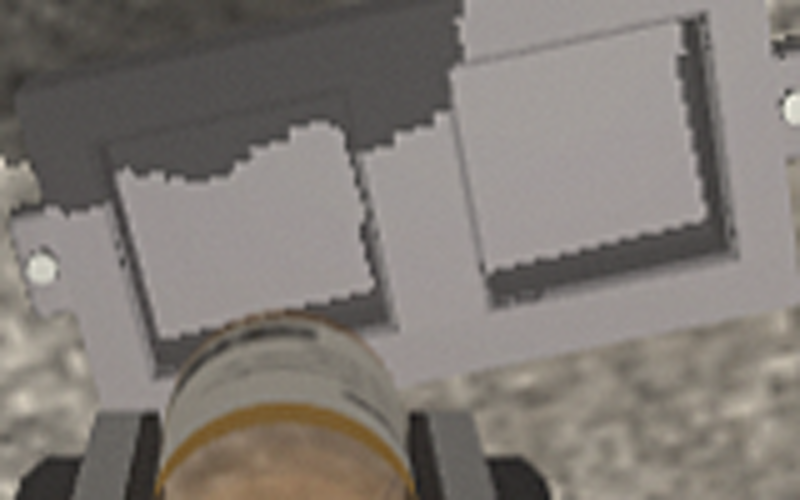

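```bash
python3 - <<'E'
from h import *
T=pose();f=cams.grab_frame("wrist")
print(onz(f,[[249.6,196.6],[318.8,181.6]],.018,T).round(4)); to(0.4545,-0.223,.038)
E
```

```text
[[ 0.4555 -0.2244  0.018 ]
 [ 0.4586 -0.1591  0.018 ]]
pos [ 0.4506 -0.2172  0.1353] toolz deg 74.4 down -1.0 -> slide cm [ 0.54  9.73 -0.46]
```

>>> {"api": "play_rows", "payload": {
  "slide": [
    [0.3, 0, -0.3],
    [0.3, 2, -0.2],
    [0, 2.5, 0],
    [0, 2.2, 0],
    [0, 1.4, 0],
    [0, 0.9, 0],
    [0, 0.4, 0],
    [0, 0, 0],
    [0, 0, 0]
  ],
  "yaw": [0, 0, 0, 0, 0, 0, 0, 0, 0],
  "grip": [1, 1, 1, 1, 1, 1, 1, 1, 1]
}}

```text
time: 20.35
tool_pos: [0.4559, -0.2254, 0.0428]
tool_rot: [-0.7, 0.701, -0.096, 0.097]
contact_force: [0.0, -0.3, -0.3]
gripper_width: 0.323
```

```bash
python3 - <<'E'
from h import *
f,T=wr("w15"); to(0.455,-0.2237,.0375)
E
```

```text
pos [ 0.456  -0.2255  0.0429] toolz deg 74.4 down -1.0 -> slide cm [-0.14  0.54  0.15]
```

View pics/w15.png

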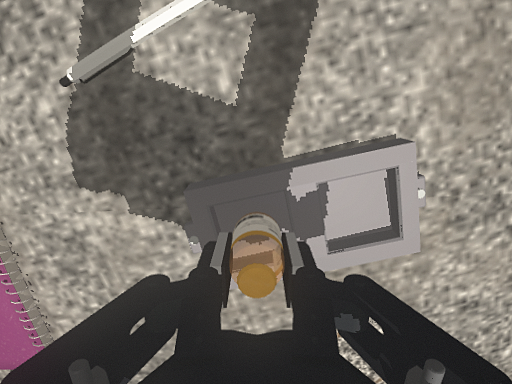

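>>> {"api": "play_rows", "payload": {
  "slide": [
    [-0.1, 0.3, 0.1],
    [0, 0.2, 0],
    [0, 0, 0],
    [0, 0, 0],
    [0, 0, 0],
    [0, 0, 0],
    [0, 0, 0],
    [0, 0, 0],
    [0, 0, 0]
  ],
  "yaw": [0, 0, 0, 0, 0, 0, 0, 0, 0],
  "grip": [1, 1, 1, 0.3, 0.2, 0, -0.1, -0.2, -0.2]
}}

```text
time: 21.3
tool_pos: [0.4545, -0.2238, 0.0368]
tool_rot: [-0.701, 0.701, -0.096, 0.096]
contact_force: [0.5, -0.6, 0.6]
gripper_width: 0.599
```

>>> {"api": "play_rows", "payload": {
  "slide": [
    [0, -1, 0],
    [0, -2, 0],
    [0, -3, 0],
    [0, -4, 0],
    [0, 0, 0],
    [0, 0, 0]
  ],
  "yaw": [0, 0, 0, 0, 0, 0],
  "grip": [-0.2, -0.2, -0.2, -0.2, -0.2, -0.2]
}}

```text
time: 21.9
tool_pos: [0.4555, -0.2244, 0.139]
tool_rot: [-0.7, 0.701, -0.095, 0.097]
contact_force: [-0.2, 0.3, -0.6]
gripper_width: 0.599
```

```bash
python3 - <<'E'
from h import *
f,T=wr("w16"); h=hsv(f["image"]).astype(int); H,S,V=h[...,0],h[...,1],h[...,2]
for c,a,b in blob((H>16)&(H<30)&(S>170)&(V>100),amin=60): print("yel",c.round(1),a,b,onz(f,[c],.060,T)[0].round(4))
to(0.457,0.154,.14)
E
```

```text
pos [ 0.4545 -0.2237  0.1372] toolz deg 74.4 down -1.0 -> slide cm [-9.94 -0.29 36.44]
```

View pics/w16.png

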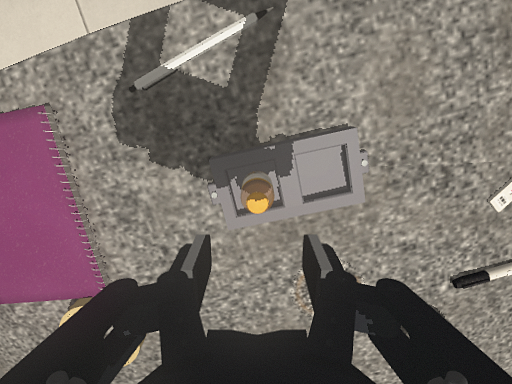

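The yellow-cap bottle stands in the square recess at (258,196). Next is the red-cap amber bottle.

>>> {"api": "play_rows", "payload": {
  "slide": [
    [-0.6, 0, 2],
    [-1, 0, 3.7],
    [-1, 0, 3.9],
    [-1, 0, 3.9],
    [-1, 0, 3.9],
    [-1, 0, 3.9],
    [-1, 0, 3.9],
    [-1, 0, 3.9],
    [-1, 0, 3.5],
    [-0.8, 0, 2.3],
    [-0.5, 0, 1.5],
    [0, 0, 0]
  ],
  "yaw": [0, 0, 0, 0, 0, 0, 0, 0, 0, 0, 0, 0],
  "grip": [-0.2, -0.2, -0.2, -0.2, -0.2, -0.2, -0.2, -0.2, -0.2, -0.2, -0.2, -0.2]
}}

```text
time: 23.15
tool_pos: [0.4558, 0.1548, 0.135]
tool_rot: [-0.7, 0.701, -0.096, 0.094]
contact_force: [0.3, -0.3, -0.6]
gripper_width: 0.599
```

>>> {"api": "play_rows", "payload": {
  "slide": [
    [0, 0, 0],
    [0, 0, 0]
  ],
  "yaw": [0, 0],
  "grip": [-0.2, -0.2]
}}

```text
time: 23.35
tool_pos: [0.4569, 0.1527, 0.136]
tool_rot: [-0.7, 0.701, -0.097, 0.096]
contact_force: [1.0, -0.3, 0.1]
gripper_width: 0.599
```

```bash
python3 - <<'E'
from h import *
f,T=wr("w17"); h=hsv(f["image"]).astype(int); H,S,V=h[...,0],h[...,1],h[...,2]
for c,a,b in blob(((H<8)|(H>172))&(S>140)&(V>70),amin=60): print("red",c.round(1),a,b,onz(f,[c],.055,T)[0].round(4))
to(0.457,0.154,.031)
cv2.imwrite("pics/w17c.png",cv2.resize(f["image"][165:235,215:295,::-1],None,fx=8,fy=8,interpolation=cv2.INTER_CUBIC))
E
```

```text
red [256.2 204.7] 348 [246 195  22  20] [0.4584 0.1528 0.055 ]
pos [0.4571 0.1526 0.1363] toolz deg 74.3 down -1.0 -> slide cm [-0.04 10.53  0.14]
```

View pics/w17.png

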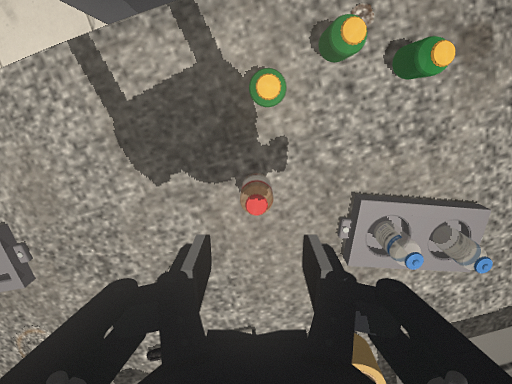

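View pics/w17c.png

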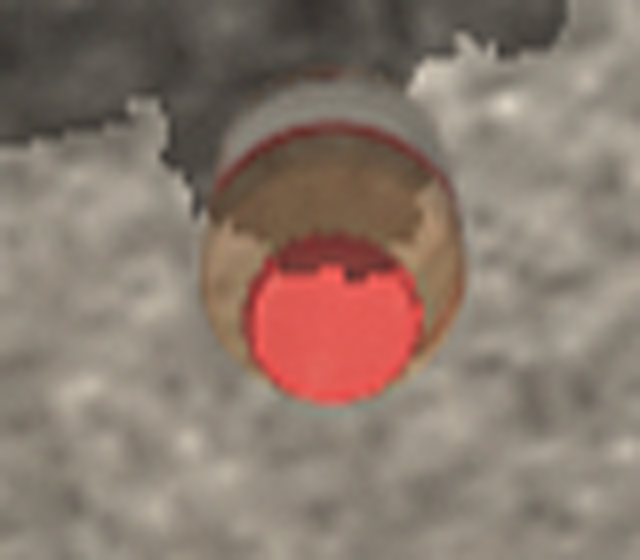

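Amber body with a red cap at (256,205) → about (0.458, 0.153). Descending.

>>> {"api": "play_rows", "payload": {
  "slide": [
    [0, 2.5, 0],
    [0, 2.5, 0],
    [0, 2.5, 0],
    [0, 1.7, 0],
    [0, 0.9, 0],
    [0, 0.4, 0],
    [0, 0, 0],
    [0, 0, 0]
  ],
  "yaw": [0, 0, 0, 0, 0, 0, 0, 0],
  "grip": [-0.2, -0.2, -0.2, -0.2, -0.2, -0.2, -0.2, -0.2]
}}

```text
time: 24.2
tool_pos: [0.4582, 0.1534, 0.0328]
tool_rot: [0.701, -0.7, 0.096, -0.097]
contact_force: [0.4, -1.1, 0.7]
gripper_width: 0.598
```

```bash
python3 - <<'E'
from h import *
f,T=wr("w18"); to(0.458,0.153,.031)
E
```

```text
pos [0.4582 0.1535 0.033 ] toolz deg 74.4 down -1.0 -> slide cm [-0.01  0.2  -0.06]
```

View pics/w18.png

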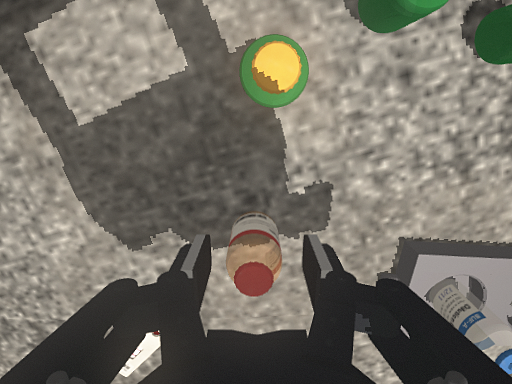

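>>> {"api": "play_rows", "payload": {
  "slide": [
    [0, 0.1, -0.1],
    [0, 0, 0],
    [0, 0, 0],
    [0, 0, 0],
    [0, 0, 0],
    [0, 0, 0],
    [0, 0, 0],
    [0, -1, 0],
    [0, -2, 0],
    [0, -3, 0],
    [0, -3, 0],
    [0, -1.5, 0]
  ],
  "yaw": [0, 0, 0, 0, 0, 0, 0, 0, 0, 0, 0, 0],
  "grip": [1, 1, 1, 1, 1, 1, 1, 1, 1, 1, 1, 1]
}}

```text
time: 25.45
tool_pos: [0.458, 0.1527, 0.1386]
tool_rot: [0.701, -0.7, 0.095, -0.097]
contact_force: [0.7, 0.1, -0.5]
gripper_width: 0.322
```

```bash
python3 - <<'E'
from h import *
to(0.458,-0.158,.14)
E
```

```text
pos [0.458  0.1527 0.1386] toolz deg 74.4 down -1.0 -> slide cm [  8.37  -0.16 -29.92]
```

>>> {"api": "play_rows", "payload": {
  "slide": [
    [0.6, 0, -2],
    [1, 0, -3.5],
    [1.1, 0, -3.9],
    [1.1, 0, -3.9],
    [1.1, 0, -3.9],
    [1.1, 0, -3.9],
    [1, 0, -3.8],
    [0.8, 0, -2.8],
    [0.6, 0, -2],
    [0, 0, -0.2],
    [0, 0, 0],
    [0, 0, 0]
  ],
  "yaw": [0, 0, 0, 0, 0, 0, 0, 0, 0, 0, 0, 0],
  "grip": [1, 1, 1, 1, 1, 1, 1, 1, 1, 1, 1, 1]
}}

```text
time: 26.65
tool_pos: [0.457, -0.1571, 0.1353]
tool_rot: [0.701, -0.7, 0.096, -0.096]
contact_force: [-0.2, -0.5, 0.5]
gripper_width: 0.323
```

```bash
python3 - <<'E'
from h import *
f,T=wr("w19"); to(0.458,-0.158,.0375)
E
```

```text
pos [ 0.4571 -0.157   0.1354] toolz deg 74.4 down -1.0 -> slide cm [ 0.12  9.79 -0.08]
```

View pics/w19.png

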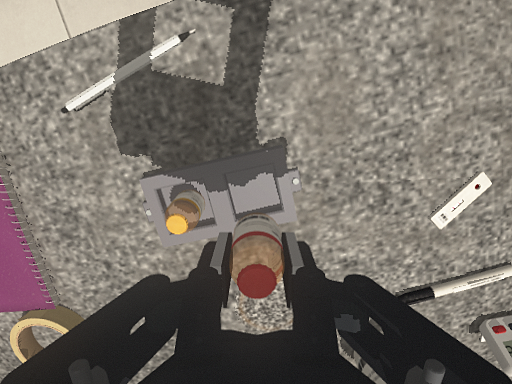

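The held red-cap bottle lines up with the empty recess at (253,193), and the neighbouring bottle at (180,215) is clear. Lowering.

>>> {"api": "play_rows", "payload": {
  "slide": [
    [0, 2, 0],
    [0, 2.5, 0],
    [0, 2.2, 0],
    [0, 1.4, 0],
    [0, 0.9, 0],
    [0, 0.4, 0],
    [0, 0, 0],
    [0, 0, 0]
  ],
  "yaw": [0, 0, 0, 0, 0, 0, 0, 0],
  "grip": [1, 1, 1, 1, 1, 1, 1, 1]
}}

```text
time: 27.5
tool_pos: [0.458, -0.1584, 0.0428]
tool_rot: [-0.7, 0.701, -0.096, 0.097]
contact_force: [-0.1, 0.6, 1.0]
gripper_width: 0.319
```

```bash
python3 - <<'E'
from h import *
f,T=wr("w20"); to(0.458,-0.158,.0375)
E
```

```text
pos [ 0.4581 -0.1585  0.0429] toolz deg 74.4 down -1.0 -> slide cm [-0.03  0.54  0.04]
```

View pics/w20.png

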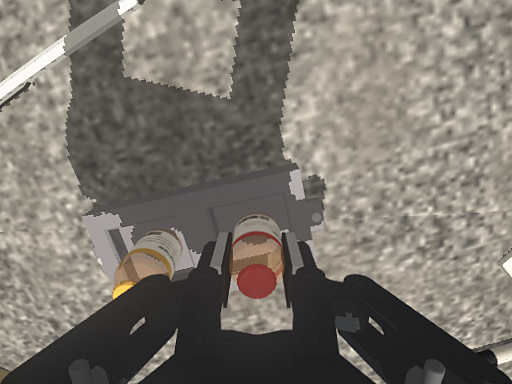

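>>> {"api": "play_rows", "payload": {
  "slide": [
    [0, 0.3, 0],
    [0, 0.2, 0],
    [0, 0, 0],
    [0, 0, 0],
    [0, 0, 0],
    [0, 0, 0],
    [0, 0, 0],
    [0, 0, 0],
    [0, 0, 0]
  ],
  "yaw": [0, 0, 0, 0, 0, 0, 0, 0, 0],
  "grip": [1, 1, 1, 0.3, 0.2, 0.1, 0, -0.1, -0.1]
}}

```text
time: 28.45
tool_pos: [0.4573, -0.1581, 0.0368]
tool_rot: [-0.701, 0.701, -0.096, 0.096]
contact_force: [-0.7, 0.5, 0.3]
gripper_width: 0.548
```

>>> {"api": "play_rows", "payload": {
  "slide": [
    [0, -1, 0],
    [0, -2, 0],
    [0, -3, 0],
    [0, -4, 0],
    [0, -4, 0],
    [0, -4, 0],
    [0, 0, 0],
    [0, 0, 0]
  ],
  "yaw": [0, 0, 0, 0, 0, 0, 0, 0],
  "grip": [-0.1, -0.1, -0.1, -0.1, -0.1, -0.1, -0.1, -0.1]
}}

```text
time: 29.25
tool_pos: [0.458, -0.1584, 0.2189]
tool_rot: [-0.7, 0.701, -0.095, 0.097]
contact_force: [-0.1, 0.0, -0.5]
gripper_width: 0.552
```

```bash
python3 - <<'E'
from h import *
f,T=wr("w21"); h=hsv(f["image"]).astype(int); H,S,V=h[...,0],h[...,1],h[...,2]
for nm,m in(("red",((H<8)|(H>172))&(S>140)&(V>70)),("yel",(H>16)&(H<30)&(S>150)&(V>80))):
  for c,a,b in blob(m,amin=40): print(nm,c.round(1),a,onz(f,[c],.060,T)[0].round(4))
f=cams.grab_frame("side");cv2.imwrite("pics/s21.png",cv2.resize(f["image"][130:290,140:340,::-1],None,fx=4,fy=3.7))
E
```

```text
red [256.7 177.7] 212 [ 0.4585 -0.1576  0.06  ]
red [456.2 285.3] 49 [0.6628 0.0493 0.06  ]
yel [198.2 190.8] 197 [ 0.4555 -0.2226  0.06  ]
```

View pics/w21.png

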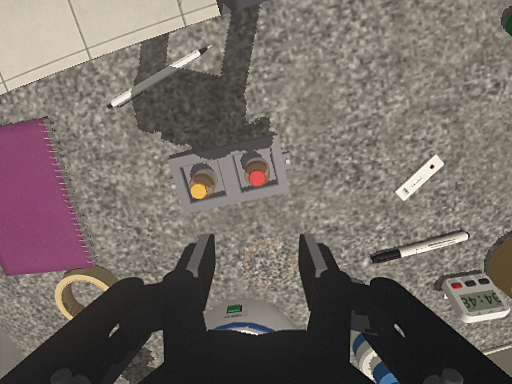

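View pics/s21.png

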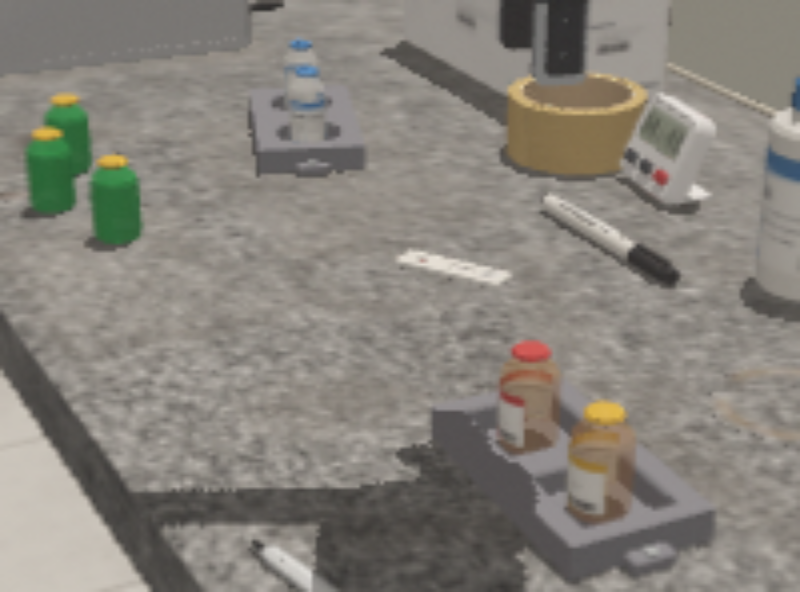

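All four bottles stand upright in their recesses (red cap at (257,178) and yellow at (198,191) in the wrist view, both blue caps in the round holder in the side view). The cassette and marker look unmoved, and the gripper is well clear at z = 0.22 m. Handing in.

```bash
python3 - <<'E'
from plant import workorder, readout
s=readout.state(); print(s["time"],s["contact_force"])
print(workorder.job_done())
E
```

```text
29.35 [-0.83453807  0.32062043 -0.26372   ]
the job is handed in; nothing more can be done
None
```

All four bottles are in their holders: the two slim white ones in the round recesses, and the red-cap and yellow-cap amber ones in the square recesses. I handed the job in at about 29 s of the 80 s allowed, and the hand-in gives no verdict.

- **Position:** the last wrist-camera checks put each cap within about 2–3 mm of its measured recess centre, against the 12 mm allowed.
- **Upright and clear:** the final side view shows all four upright. The gripper was open and about 0.2 m above the bench, with no meaningful contact force.
- **Left alone:** I did not touch the green look-alikes. The cassette and marker look unmoved by eye, and the arm never came near the large bottle. I did not measure their displacement.
- **Disagreements:** the side-camera cap positions differed from the top view by 7–9 mm along y. I put that down to the cap sides being seen at an angle. I used the top and wrist views instead, which agreed within about 2 mm.

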